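# Slide the specimen carrier under the clamp bridge and hold it down

### The arm

A 6-joint arm with a two-finger parallel gripper is mounted at the origin on a cart in front of the work surface, level with it; the furniture and walls round the work are solid. World frame = base frame: x ahead of the robot, y to its left, z up, the work surface at z = 0. Lengths are in m, angles in rad, forces in N, time in s.
With the tool pointing down it reaches from about 0.3 to 0.775 m from the base axis. Payload 14.6 kg.
Tool frame: the origin (TCP) lies between the finger pads; the fingertips stand ctrl.tip_extent ahead of it and the grasp point (between the pads) lies 3 mm ahead of it (ctrl.tip_extent is the distance from the TCP to the fingertips, in m); z points along the fingers, y is the line along which they close (so a half turn about z gives the same grasp; the last joint's range is limited). The gripper opens to 94 mm and grips with 3 to 60 N. Pads are 16 mm wide; open, the fingers measure 119 mm over their backs; the gripper's body (75 mm by 177 mm) begins 78 mm behind the grasp point.
Start: joints at [1.148, 0.3, 1.521, -0, 1.321, -0.067], TCP at [0.192, 0.516, 0.227] pointing down, gripper open.
Joint ranges: [-3.03, 3.03], [-0.79, 2.21], [0.23, 2.52], [-1.04, 4.18], [0, 3.07], [-2.55, 2.55]. Speed limits (rad/s): [2.22, 2.22, 2.57, 3.14, 3.14, 3.14].

### API

Orientations are given as [roll, pitch, yaw] about the fixed x, y, z axes, in that order (R = Rz(yaw) Ry(pitch) Rx(roll)).
In Python, from station import ctrl, eyes gives the robot as it stands. The module is installed in compiled form; this text tells all that it offers.
- The arm moves only by the shell command python3 -m crank FILE [OPENING] [FORCE], which reads ROWS from the file FILE. ROWS is one flat JSON list of numbers that holds 1 to 10 rows one after another, with no inner brackets; each row has 6 numbers: dx, dy, dz in parts of the range, where 1.0 means 0.6 m, then a rotation vector rx, ry, rz in fractions of the full range, 1 being 2 pi rad; each row shifts and turns the commanded pose from where the row before left it, along the tool's axes as they then stand; what a row does not reach is not made up. A row lasts 1/10 s, in which the tool goes at most 0.05 m and 0.15 rad, less where a joint would pass 70% of its speed; a pose out of reach is approached as far as the arm can. OPENING is the finger opening in m, set as the command begins (- or left out keeps the last). The fingers move at their own pace and stop on an object; FORCE is the grip in N (left out, the last holds). Time passes only in rows, so rows that do not move let the fingers close. It prints the time, the measured TCP pose, the force, the opening and the grip force at its end. A shift or turn number past 1, either way, is cut back to 1. Input that does not fit is refused with a message, and nothing moves.
- ctrl.get_obs(): the state, without advancing time (a new reading comes with each control period).
- eyes.camera(name): name is "scene" or "top" or "wrist"; returns a dict with "pixels" (384x512x3 uint8, blue, green, red), "fx", "fy", "cx", "cy" (pixels), "extrinsics" (4x4, takes a point from camera to world coordinates). Camera axes: x right, y up, looking along -z (the intrinsics and any distortion apply to the point x, -y, -z); pixel columns grow to the right and rows downward; lengths in m; the calibration is good to about 2 mm. A picture is of the moment at which its call begins. There is no depth.
- ctrl.hand_in(): hands the job in; it is judged then, once.
The state is a dict: "time_s": time; "qpos": joint angles; "joint_vel": joint speeds; "tau": joint torques, N m; "ee_pos": TCP position; "eef_rot": TCP orientation; "force": force on the tool from outside, world axes, zero at the start; "moment": the same for the moment, N m; "grip_width": finger opening in m; "grip_force": force on a finger pad.
Only numpy, scipy, OpenCV 4.12 (cv2) and the standard library are available. Lean on these libraries where they do the work, as an engineer would, in place of code of your own. Each camera call takes 0.05 s, during which the arm holds its last target. There are 200 camera calls.

### The job

Push the flat aluminium slide carrier along the worktop, lying flat all the way, end-on through the flared entry and under the low bridge of the grey clamping frame until it is fully home against the end stop. Then press the black cap of the plunger on top of the bridge straight down until its foot bears firmly on the carrier, and finish while still holding it pressed. Nothing may be lifted, and leave the dish, the beaker and the timer where they stand.

Things in the scene. Friction and masses are not known exactly. Their poses are not given: they have to be found in the camera images.
- frame: Grey clamping frame fixed to the worktop. Origin on the worktop, midway between its side cheeks, under the middle of the bridge. x: the horizontal way the carrier goes in, from entry to end stop; z up; y across. Cheeks at y = +-38 to +-52 mm, x -18 to +62 mm, 18 mm high: the lane between is 76 mm wide. No floor: the carrier slides on the worktop.
- bridge (a point): Middle of the bridge's underside, 18 mm above the worktop. The bridge spans the whole lane, x -18 to +18 mm of the frame, top 28 mm high. Axes as the frame's.
- entry (a point): Middle of the open entry, on the worktop, 47 mm before the frame's origin. Two low wings, 12 mm high, narrow the lane from about 103 mm here to 76 mm at the bridge.
- end_stop (a point): Middle of the near face of the end stop, a bar 16 mm high across the lane, 50 mm past the frame's origin.
- carrier: Loose flat aluminium slide carrier, 100 (x) x 70 (y) x 14 mm, 0.17 to 0.35 kg, two glass slides let in on top. Origin at the centre of its underside, x along its length, z up. Starts flat before the entry, askew. Either end may lead. Fully home, its leading end touches the end stop, its origin is at the frame's origin, and its trailing end is 32 mm outside the bridge.
- plunger_cap (a point): Centre of the flat top of the plunger's round black cap, 30 mm in diameter, 58 mm above the worktop when up, straight above the frame's origin. Moves with the plunger.
- plunger: Spring plunger (stem, 10 mm round foot, black cap) in the middle of the bridge; its origin is at the frame's origin when up and sinks as it is pressed, at most 9 mm. The spring takes about 1.5 N to start and 350 N/m more. Its foot, 18.5 mm above the worktop when up, meets a 14 mm carrier below after 4.5 mm.
- dish: Bystander: petri dish, 64 mm across, 15 mm high, origin at the centre of its underside.
- small_beaker: Bystander: glass beaker, 47 mm across, 54 mm high, origin at the centre of its underside.
- timer: Bystander: white bench timer lying flat, 70 x 66 x 20 mm, origin at the centre of its underside.
Things that resemble listed ones, but are neither listed nor needed, are in the scene too. Leave any green look-alike of the carrier alone. Several things look just like the frame: the one meant starts nearest to the robot's base.

How it is judged:
On the way:
1. the carrier lies fully home under the bridge, with the plunger still up (x of carrier in the frame of frame between -0.004 and 0.006 m and y of carrier in the frame of frame between -0.006 and 0.006 m and angle between the x axis of carrier and the x axis of frame, either way round below 0.1 rad and height (world z) of carrier below 0.003 m and height (world z) of plunger_cap above 0.056 m), for 0.2 s.
At the end, for the whole second after the job is handed in: The carrier lies flat and at rest in the lane, within 4 mm of the end stop, within 6 mm of the lane's middle and within 0.1 rad of square; the robot's fingers press the plunger with more than 2 N and its foot presses on the carrier with more than 1 N (x of carrier in the frame of frame between -0.004 and 0.006 m and y of carrier in the frame of frame between -0.006 and 0.006 m and angle between the x axis of carrier and the x axis of frame, either way round below 0.1 rad and height (world z) of carrier below 0.003 m and contact force between plunger and carrier above 1 N and contact force between the fingers and plunger above 2 N and height (world z) of plunger_cap below 0.055 m and linear speed of carrier below 0.01 m/s); the arm keeps its last pose, push and grip.
It fails at once if the carrier is lifted off the worktop or tipped (height (world z) of carrier above 0.008 m or angle between carrier's own z axis and vertical above 0.1 rad).
It fails at once if the dish, the beaker or the timer is moved by more than 15 mm or tipped (distance of any of dish, small_beaker, timer from where it was at the start of the episode above 0.015 m or angle between small_beaker's own z axis and vertical above 0.3 rad).
It also fails if it takes over 51 s, if anything falls off the work surface, if the arm or the gripper's body presses on something with over 40 N, if the wrist force passes 120 N, or if a joint passes its speed limit or range.

## Working session

There is one attempt and no reset: what is moved stays moved. The work goes in short steps, Python scripts to look and compute and a shell command to move; the robot and the scene stay as the last step left them, time stands still between calls to the robot, and variables do not carry over. Pictures are saved under pics/ and viewed, at most 10 in all, crops included, and the job is handed in when it is done.

```bash
mkdir -p pics
cat > h.py <<'E'
import numpy as np,cv2
from station import ctrl,eyes
def snap(n,f):
    c=eyes.camera(n); cv2.imwrite(f'pics/{f}.png',c['pixels']); np.save(f'pics/{f}.npy',{k:v for k,v in c.items()},allow_pickle=True); return c
def load(f): return np.load(f'pics/{f}.npy',allow_pickle=True).item()
def px2w(c,u,v,z):
    E=np.array(c['extrinsics']); d=E[:3,:3]@np.array([(u-c['cx'])/c['fx'],-(v-c['cy'])/c['fy'],-1]); o=E[:3,3]
    return o+d*(z-o[2])/d[2]
def w2px(c,p):
    E=np.array(c['extrinsics']); q=E[:3,:3].T@(np.array(p)-E[:3,3]); return c['cx']+c['fx']*q[0]/-q[2], c['cy']-c['fy']*q[1]/-q[2]
E
python3 - <<'E'
from h import *
a=snap('top','top0');b=snap('scene','sc0')
print({k:v for k,v in a.items() if k!='pixels'},[k for k in b])
o=ctrl.get_obs();print(o['ee_pos'],o['eef_rot'],ctrl.tip_extent)
cv2.imwrite('pics/both.png',cv2.resize(a['pixels'],(800,600),interpolation=cv2.INTER_CUBIC))
E
```

```text
{'fx': 429.2976210786743, 'fy': 429.2976210786743, 'cx': 256.3098081255917, 'cy': 193.17020316746277, 'extrinsics': array([[-0.02503746,  0.99328778, -0.11292704,  0.41610822],
       [-0.99967247, -0.02547572, -0.0024393 , -0.09730834],
       [-0.00529982,  0.11282898,  0.99360029,  1.11372064],
       [ 0.        ,  0.        ,  0.        ,  1.        ]])} ['pixels', 'fx', 'fy', 'cx', 'cy', 'extrinsics']
[0.19151306 0.51537011 0.22693402] [-3.14056093e+00 -4.07588898e-05  2.78576917e+00] 0.022
```

View pics/both.png

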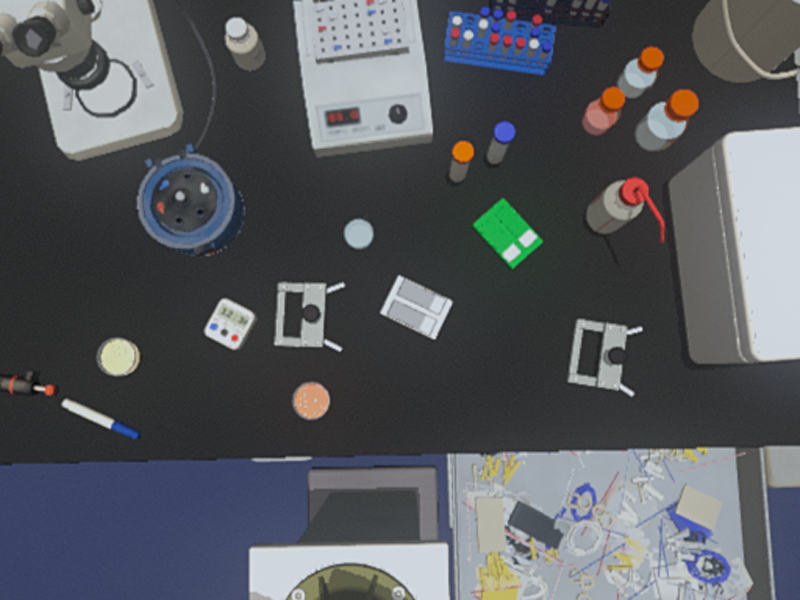

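View pics/sc0.png

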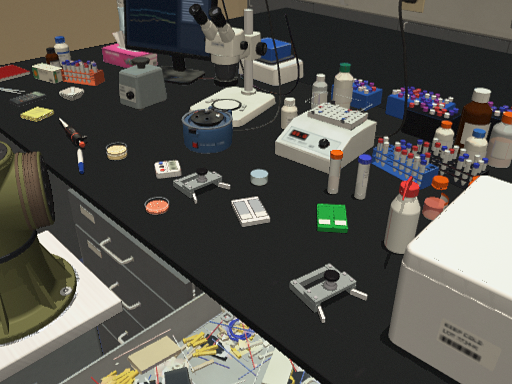

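Top view (800 px): two frames at (302,315) and (600,355). The base is at about (350,600), so the left one looks nearest and opens to the right. The grey carrier is at (417,307) and the green look-alike at (508,233). The dish is at (311,400), the timer at (230,323) and the beaker at (359,234). I'll confirm these in a crop.

Run:
```python
from h import *
c=load('top0')
for n,u,v,z in [('frameL',302,315,.028),('frameR',600,355,.028),('carrier',417,307,.014)]:
    p=px2w(c,u/1.5625,v/1.5625,z);print(n,p,np.hypot(*p[:2]))
im=c['pixels'][165:235,165:298]
cv2.imwrite('pics/crop1.png',cv2.resize(im,None,fx=6,fy=6,interpolation=cv2.INTER_CUBIC))
```

```text
frameL [0.52205592 0.06604794 0.028     ] 0.526217365062295
frameR [ 0.44502496 -0.41399327  0.028     ] 0.6078138189186656
carrier [ 0.53182153 -0.12160952  0.014     ] 0.5455483583842442
```

View pics/crop1.png

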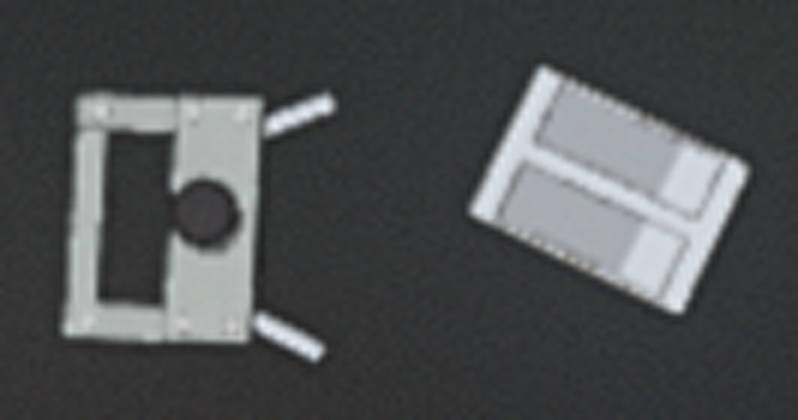

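The left frame, at 0.526 m against 0.608 m, is nearest the base, so it is the one meant. In the crop the bridge's right corners are (263,97) and (250,341), the cap is at (207,213), and the carrier's corners are (543,65), (749,165), (682,315) and (471,213).

```bash
cat >> h.py <<'E'
from scipy.optimize import least_squares
def fit(c,uv,model,x0):
    def f(x):
        r=[]
        for (u,v),(a,b,z) in zip(uv,model):
            s,k=np.sin(x[2]),np.cos(x[2]); p=(x[0]+k*a-s*b,x[1]+s*a+k*b,z); q=w2px(c,p); r+=[q[0]-u,q[1]-v]
        return r
    s=least_squares(f,x0); return s.x,np.abs(s.fun).max()
E
python3 - <<'E'
from h import *
c=load('top0')
t=lambda L:[((x+.5)/6-.5+165,(y+.5)/6-.5+165) for x,y in L]
print(fit(c,t([(263,97),(250,341),(207,213),(77,95),(64,340)]),[(-.018,-.052,.028) if 0 else (-.018,.052,.028),(-.018,-.052,.028),(0,0,.058),(.062,.052,.018),(.062,-.052,.018)],[.52,.07,1.5]))
print(fit(c,t([(543,65),(471,213),(682,315),(749,165)]),[(.05,.035,.014),(.05,-.035,.014),(-.05,-.035,.014),(-.05,.035,.014)],[.53,-.12,1.2]))
E
```

```text
(array([0.52687894, 0.0823583 , 4.56762036]), np.float64(36.67000565849506))
(array([ 0.53326584, -0.12058335,  1.08013005]), np.float64(24.76586954843293))
```

Run:
```python
from h import *
c=load('top0')
t=lambda L:[((x+.5)/6-.5+165,(y+.5)/6-.5+165) for x,y in L]
print(fit(c,t([(263,97),(250,341),(207,213),(77,95),(64,340)]),[(-.018,-.052,.028),(-.018,.052,.028),(0,0,.058),(.062,-.052,.018),(.062,.052,.018)],[.52,.07,1.5]))
print(fit(c,t([(543,65),(471,213),(682,315),(749,165)]),[(.05,-.035,.014),(.05,.035,.014),(-.05,.035,.014),(-.05,-.035,.014)],[.53,-.12,1.2]))
from scipy.spatial.transform import Rotation as R
o=ctrl.get_obs();print(R.from_euler('xyz',o['eef_rot']).as_matrix().round(3),o['time_s'])
```

```text
(array([0.52316664, 0.04836572, 1.51488409]), np.float64(0.49468536085271353))
(array([ 0.53281123, -0.12048828,  1.09740153]), np.float64(0.3756330052976864))
[[-0.937  0.348 -0.   ]
 [ 0.348  0.937 -0.001]
 [ 0.    -0.001 -1.   ]] 0.1
```

Both fits hold to within 0.5 px:

| Item | x (m) | y (m) | Yaw (rad) |
|---|---|---|---|
| Frame | 0.523 | 0.048 | 1.515 |
| Carrier | 0.533 | -0.120 | 1.097 |

Plan: grip the rear flanks lightly, slide and turn the carrier into line, release, push it home with closed fingers, then press the cap.

Careful with the scale: shifts go in shares of 0.6 m and turns go in shares of 2 pi rad. That gives: -0.0336 m is -0.056, -0.0319 m is -0.0532.

```bash
echo '[-0.056,-0.0532,0,0,0,0,-0.056,-0.0532,0,0,0,0,-0.056,-0.0532,0,0,0,0,-0.056,-0.0532,0,0,0,0,-0.056,-0.0532,0,0,0,0,-0.056,-0.0532,0,0,0,0,-0.056,-0.0532,0,0,0,0,-0.056,-0.0532,0,0,0,0,-0.056,-0.0532,0,0,0,0,-0.056,-0.0532,0,0,0,0]' > path.dat && python3 -m crank path.dat 0.094 10
echo '[-0.056,-0.0532,0,0,0,0,-0.056,-0.0532,0,0,0,0,-0.056,-0.0532,0,0,0,0,-0.056,-0.0532,0,0,0,0,-0.056,-0.0532,0,0,0,0,-0.056,-0.0532,0,0,0,0,0,0,0,0,0,0.0223,0,0,0,0,0,0.0223,0,0,0,0,0,0.0223,0,0,0,0,0,0.0223]' > path.dat && python3 -m crank path.dat
echo '[0,0,0,0,0,0.0223,0,0,0,0,0,0.0223,0,0,0,0,0,0.0223,0,0,0,0,0,0.0223,0,0,0,0,0,0.0223,0,0,0,0,0,0.0223,0,0,0,0,0,0.0223,0,0,0,0,0,0.0223,0,0,0,0,0,0,0,0,0,0,0,0]' > path.dat && python3 -m crank path.dat
cat > go.py <<'E'
import sys
from h import *
from scipy.spatial.transform import Rotation as R
x,y,z,yaw=map(float,sys.argv[1:5]);o=ctrl.get_obs();M=R.from_euler('xyz',o['eef_rot'])
T=R.from_euler('xyz',[np.pi,0,yaw])
print('d',(M.inv().apply(np.array([x,y,z])-o['ee_pos'])).round(4),'rot',(M.inv()*T).as_rotvec().round(4),'t',o['time_s'],'q',np.round(o['qpos'],2),'F',np.round(o['force'],1))
E
python3 go.py .518 -.150 .06 1.097
```

```text
time_s: 1.1
ee_pos: [0.3957, 0.0976, 0.2275]
eef_rot: [3.141, 0.0, 2.786]
force: [1.0, 1.3, 0.1]
grip_width: 0.0937
grip_force: 0.0
time_s: 2.1
ee_pos: [0.5176, -0.1502, 0.227]
eef_rot: [-3.141, -0.001, 2.22]
force: [-0.3, -0.7, 0.1]
grip_width: 0.0941
grip_force: 0.0
time_s: 3.1
ee_pos: [0.5176, -0.1501, 0.2273]
eef_rot: [-3.141, 0.0, 1.11]
force: [-0.4, -0.6, 0.6]
grip_width: 0.0943
grip_force: 0.0
d [0.0003 0.0004 0.1673] rot [-0.0005  0.0001  0.013 ] t 3.1 q [-0.35  0.28  1.55 -0.    1.31  0.11] F [-0.4 -0.6  0.6]
```

Scaled: 0.04 m is 0.0667, 0.03 m is 0.05, 0.013 rad is 0.0021.

```bash
echo '[0,0,0.0667,0,0,0.0021,0,0,0.0667,0,0,0,0,0,0.0667,0,0,0,0,0,0.05,0,0,0,0,0,0,0,0,0]' > path.dat && python3 -m crank path.dat
python3 - <<'E'
from h import *
snap('wrist','w1')
E
python3 go.py .518 -.150 .025 1.097
```

```text
time_s: 3.6
ee_pos: [0.5158, -0.1495, 0.0739]
eef_rot: [-3.135, 0.001, 1.096]
force: [0.0, 0.0, 0.2]
grip_width: 0.0937
grip_force: 0.0
d [0.0004 0.001  0.0516] rot [-0.0031  0.0004 -0.0016] t 3.65 q [-0.35  0.45  1.7  -0.    1.    0.13] F [0.2 0.3 0.4]
```

View pics/w1.png

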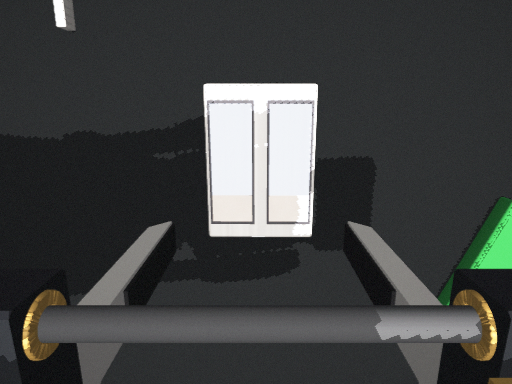

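The wrist view shows the carrier (205–317, 84–237) centred and square between the fingers, with the green look-alike clear on the right. I'll descend and grip gently.

Scaled: 0.03 m is 0.05, 0.018 m is 0.03.

```bash
echo '[0,0.0017,0.05,0,0,0,0,0,0.03,0,0,0,0,0,0,0,0,0]' > path.dat && python3 -m crank path.dat
echo '[0,0,0,0,0,0,0,0,0,0,0,0,0,0,0,0,0,0,0,0,0,0,0,0,0,0,0,0,0,0,0,0,0,0,0,0,0,0,0,0,0,0,0,0,0,0,0,0]' > path.dat && python3 -m crank path.dat 0.06 8
python3 go.py .518 -.150 .025 1.097
```

```text
time_s: 3.95
ee_pos: [0.5185, -0.1506, 0.0295]
eef_rot: [-3.141, 0.0, 1.094]
force: [0.1, -0.4, 0.2]
grip_width: 0.0943
grip_force: 0.0
time_s: 4.75
ee_pos: [0.5188, -0.1507, 0.0305]
eef_rot: [3.141, 0.0, 1.093]
force: [-4.2, 0.8, 8.8]
grip_width: 0.0702
grip_force: 8.0
d [ 0.0002 -0.001   0.0055] rot [ 0.0005  0.     -0.0038] t 4.75 q [-0.35  0.53  1.71 -0.    0.9   0.13] F [-4.2  0.8  8.8]
```

Scaled: -0.001 m is -0.0017.

```bash
python3 -c "
from h import *
o=ctrl.get_obs();print(ctrl.tip_extent,o['force'],o['moment'],o['ee_pos'])"
echo '[0,0,-0.0017,0,0,0,0,0,0,0,0,0]' > path.dat && python3 -m crank path.dat
```

```text
0.022 [-4.21513488  0.81098868  8.80661936] [0.20927965 1.06349956 0.17526558] [ 0.51876354 -0.1506699   0.03048808]
time_s: 4.95
ee_pos: [0.5187, -0.1506, 0.0307]
eef_rot: [3.141, -0.0, 1.093]
force: [-0.9, -0.4, -0.5]
grip_width: 0.0704
grip_force: 8.0
```

Gripped at 70 mm, and the vertical force is back to about zero. Next I turn it square to the lane in place.

Scaled: -0.06 rad is -0.0095.

```bash
echo '[0,0,0,0,0,-0.0095,0,0,0,0,0,-0.0095,0,0,0,0,0,-0.0095,0,0,0,0,0,-0.0095,0,0,0,0,0,-0.0095,0,0,0,0,0,-0.0095,0,0,0,0,0,-0.0095,0,0,0,0,0,0,0,0,0,0,0,0]' > path.dat && python3 -m crank path.dat
python3 go.py .515 -.0947 .0307 1.515
python3 - <<'E'
from h import *
c=snap('top','top1')
im=c['pixels'][165:235,165:298]
cv2.imwrite('pics/crop2.png',cv2.resize(im,None,fx=6,fy=6,interpolation=cv2.INTER_CUBIC))
E
```

```text
time_s: 5.85
ee_pos: [0.5187, -0.1507, 0.0306]
eef_rot: [3.141, 0.0, 1.511]
force: [-0.3, -0.1, 1.7]
grip_width: 0.0697
grip_force: 8.0
d [ 0.0556 -0.0071 -0.0001] rot [ 0.0003  0.0002 -0.0038] t 5.85 q [-0.35  0.53  1.71 -0.    0.9  -0.29] F [-0.3 -0.1  1.7]
```

View pics/crop2.png

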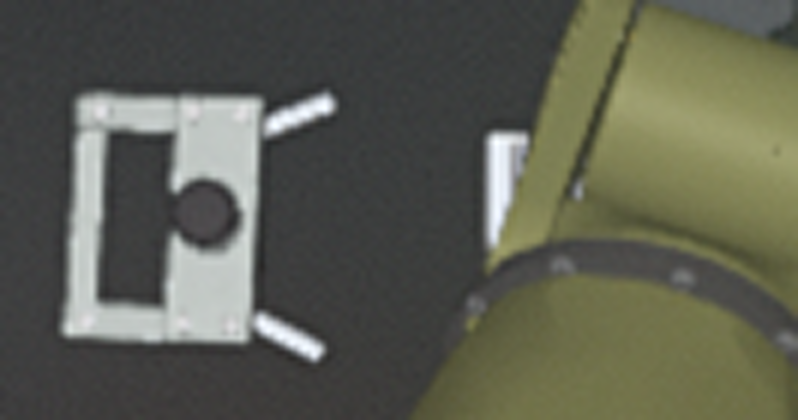

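The corner at crop (489,131) shows the carrier roughly square, but most of it is hidden by the arm. I'll measure its lateral offset in the frame with the same camera.

```bash
python3 - <<'E'
from h import *
c=load('top1')
for a,b in [(489,131),(486,240)]:
    p=px2w(c,(a+.5)/6-.5+165,(b+.5)/6-.5+165,.014)[:2]-[.52317,.04837]
    k,s=np.cos(1.515),np.sin(1.515);print(k*p[0]+s*p[1],-s*p[0]+k*p[1])
E
echo '[0.0133,-0.002,0,0,0,-0.0006,0.0167,-0.002,0,0,0,0,0.0167,-0.002,0,0,0,0,0.0167,-0.002,0,0,0,0,0.0167,-0.002,0,0,0,0,0.0133,-0.002,0,0,0,0,0,0,0,0,0,0]' > path.dat && python3 -m crank path.dat
python3 - <<'E'
from h import *
c=snap('wrist','w2');snap('top','top2')
E
python3 go.py .515 -.0947 .0307 1.515
```

```text
-0.11481185967607498 -0.04262447741438058
-0.115101353502786 0.004474415735308474
time_s: 6.6
ee_pos: [0.5144, -0.0928, 0.0305]
eef_rot: [-3.141, -0.001, 1.518]
force: [-0.6, 5.6, 3.9]
grip_width: 0.0699
grip_force: 8.0
d [-0.0012  0.0006 -0.0001] rot [-0.0002 -0.001   0.0022] t 6.7 q [-0.25  0.5   1.76  0.    0.88 -0.2 ] F [-0.9  5.2  6.3]
```

View pics/w2.png

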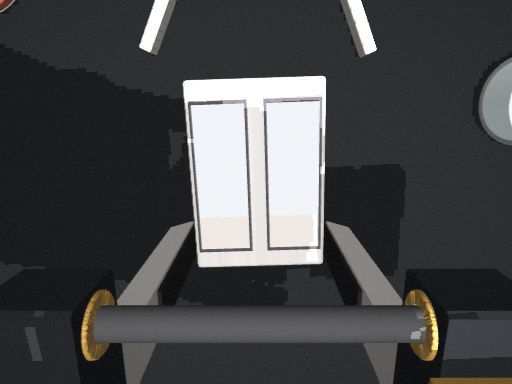

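The wrist view shows the carrier's corners at (185,83), (325,77), (324,262) and (197,267), slightly turned CCW in the grip. The wing tips at (148,50) and (368,52) straddle it evenly. I'll fit it.

Run:
```python
from h import *
c=load('w2')
x,e=fit(c,[(185,83),(325,77),(324,262),(197,267)],[(.05,.035,.014),(.05,-.035,.014),(-.05,-.035,.014),(-.05,.035,.014)],[.515,-.06,1.5])
p=x[:2]-[.52317,.04837];k,s=np.cos(1.515),np.sin(1.515);print(x,e,'frame',k*p[0]+s*p[1],-s*p[0]+k*p[1],x[2]-1.515)
for u,v in [(152,50),(362,52),(143,47),(373,50)]:
    p=px2w(c,u,v,.012)[:2]-[.52317,.04837];print(k*p[0]+s*p[1],-s*p[0]+k*p[1])
```

```text
[ 0.51563957 -0.05915962  1.55121553] 3.226941701740259 frame -0.1077822322639187 0.0015220620312686945 0.03621553348704931
-0.045004706847804526 0.05247494186240168
-0.045556701075414104 -0.048294650306917986
-0.04367839745874587 0.05668399512521036
-0.04464244212648434 -0.053497416901848234
```

Scaled: 0.01 m is 0.0167, -0.0005 m is -0.0008, 0.015 rad is 0.0024.

```bash
echo '[0,-0.0008,0,0,0,0.0024,0,-0.0008,0,0,0,0.0024,0.0133,-0.0003,0,0,0,0,0.0167,-0.0005,0,0,0,0,0.0167,-0.0005,0,0,0,0,0.0167,-0.0005,0,0,0,0,0.01,-0.0003,0,0,0,0,0,0,0,0,0,0]' > path.dat && python3 -m crank path.dat
python3 - <<'E'
from h import *
snap('wrist','w3')
E
python3 go.py .515 -.0947 .0307 1.515
```

```text
time_s: 7.5
ee_pos: [0.516, -0.0491, 0.0305]
eef_rot: [3.141, -0.001, 1.488]
force: [0.6, 3.9, 4.9]
grip_width: 0.07
grip_force: 8.0
d [-0.0455  0.0028 -0.0002] rot [ 0.0001 -0.0011 -0.0278] t 7.55 q [-0.17  0.49  1.78  0.    0.88 -0.08] F [0.2 4.5 5.8]
```

View pics/w3.png

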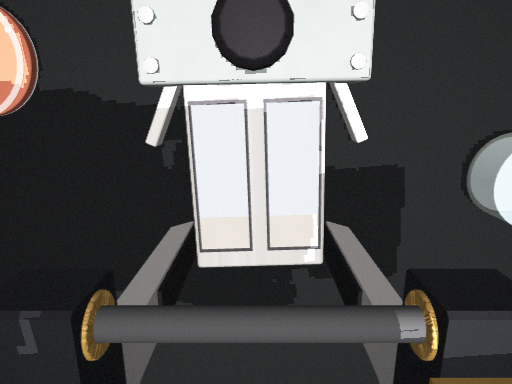

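The wrist view shows the carrier's front edge passing under the bridge, centred at column 257 like the wings. It is parallel to the bridge edge (139,83)–(370,79). I'll advance 34 mm more, then release.

Scaled: 0.01 m is 0.0167, 0.008 m is 0.0133, -0.002 rad is -0.0003.

```bash
echo '[0.0133,-0.0003,0,0,0,-0.0003,0.0167,-0.0005,0,0,0,-0.0003,0.0167,-0.0005,0,0,0,0,0.01,-0.0003,0,0,0,0,0,0,0,0,0,0]' > path.dat && python3 -m crank path.dat
echo '[0,0,0,0,0,0,0,0,0,0,0,0,0,0,0,0,0,0,-0.0167,0,0,0,0,0,-0.0167,0,0,0,0,0,-0.0167,0,0,0,0,0,-0.0167,0,0,0,0,0,-0.0167,0,0,0,0,0,0,0,0,0,0,0]' > path.dat && python3 -m crank path.dat 0.08
echo '[0,0,0,0,0,0,0,0,0,0,0,0,0,0,0,0,0,0,0,0,0,0,0,0,0,0,0,0,0,0,0,0,0,0,0,0,0,0,0,0,0,0,0,0,0,0,0,0,0,0,0,0,0,0,0,0,0,0,0,0]' > path.dat && python3 -m crank path.dat 0 20
python3 - <<'E'
from h import *
snap('wrist','w4')
E
python3 go.py .515 -.0947 .0307 1.515
```

```text
time_s: 8.05
ee_pos: [0.5177, -0.0154, 0.0305]
eef_rot: [3.142, -0.0, 1.491]
force: [0.1, 3.9, 5.5]
grip_width: 0.0703
grip_force: 8.0
time_s: 8.95
ee_pos: [0.5135, -0.0675, 0.0305]
eef_rot: [3.142, 0.0, 1.489]
force: [0.2, 0.1, 0.2]
grip_width: 0.0797
grip_force: 0.0
time_s: 9.95
ee_pos: [0.5136, -0.0662, 0.0304]
eef_rot: [3.142, 0.0, 1.491]
force: [0.1, -1.2, -0.5]
grip_width: 0.0031
grip_force: 0.0
d [-0.0283  0.0036 -0.0002] rot [-0.     -0.     -0.0243] t 10.0 q [-0.2   0.49  1.78  0.    0.88 -0.12] F [-0.1  0.6 -0.8]
```

View pics/w4.png

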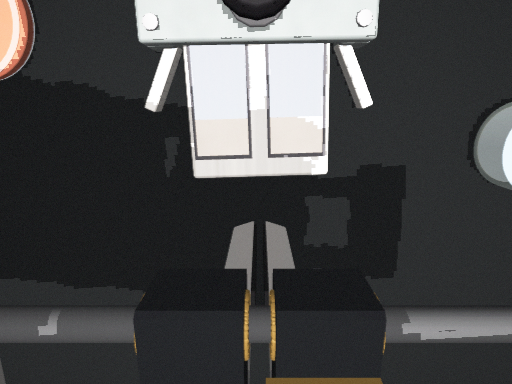

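The closed fingers (column 260) are centred on the carrier's trailing end (row 177, columns 193–327). I'll lower slightly, square up and push.

Scaled: 0.01 m is 0.0167, 0.005 m is 0.0083, -0.012 rad is -0.0019.

```bash
echo '[0,0,0.0025,0,0,-0.0019,0,0,0,0,0,-0.0019,0.0167,0,0,0,0,0,0.0167,0,0,0,0,0,0.0083,0,0,0,0,0,0.0083,0,0,0,0,0,0.0083,0,0,0,0,0,0.0083,0,0,0,0,0,0,0,0,0,0,0]' > path.dat && python3 -m crank path.dat
python3 go.py .5198 -.0097 .0307 1.515
```

```text
time_s: 10.9
ee_pos: [0.5159, -0.0256, 0.029]
eef_rot: [3.142, -0.0, 1.515]
force: [0.7, -0.4, -0.8]
grip_width: 0.0007
grip_force: 0.0
d [ 0.0161  0.003  -0.0017] rot [ 0.     -0.0002  0.0002] t 10.9 q [-0.12  0.49  1.78  0.    0.87 -0.07] F [ 0.7 -0.4 -0.8]
```

Scaled: 0.003 m is 0.005, 0.002 m is 0.0033.

```bash
echo '[0.005,0,0,0,0,0,0.005,0,0,0,0,0,0.005,0,0,0,0,0,0.0033,0,0,0,0,0,0,0,0,0,0,0]' > path.dat && python3 -m crank path.dat
echo '[0.0017,0,0,0,0,0,0.0017,0,0,0,0,0,0.0017,0,0,0,0,0,0,0,0,0,0,0]' > path.dat && python3 -m crank path.dat
python3 go.py .5198 -.0097 .0307 1.515
```

```text
time_s: 11.4
ee_pos: [0.5165, -0.0149, 0.0289]
eef_rot: [-3.142, -0.0, 1.515]
force: [-0.0, 0.8, -0.6]
grip_width: 0.0004
grip_force: 0.0
time_s: 11.8
ee_pos: [0.5167, -0.0122, 0.0289]
eef_rot: [3.142, -0.0, 1.515]
force: [0.2, -1.3, 0.1]
grip_width: 0.0003
grip_force: 0.5
d [ 0.0026  0.003  -0.0018] rot [ 0.     -0.0001 -0.0002] t 11.8 q [-0.09  0.49  1.78  0.    0.87 -0.04] F [ 0.2 -1.3  0.1]
```

Scaled: 0.001 m is 0.0017.

```bash
for i in 1; do echo '[0.0017,0,0,0,0,0,0.0017,0,0,0,0,0,0.0017,0,0,0,0,0,0,0,0,0,0,0]' > path.dat && python3 -m crank path.dat; done
echo '[0.0017,0,0,0,0,0,0.0017,0,0,0,0,0,0,0,0,0,0,0]' > path.dat && python3 -m crank path.dat
```

```text
time_s: 12.2
ee_pos: [0.5168, -0.0093, 0.0289]
eef_rot: [-3.141, 0.0, 1.515]
force: [-1.2, -3.5, 1.1]
grip_width: 0.0004
grip_force: 1.9
time_s: 12.5
ee_pos: [0.5166, -0.0089, 0.0289]
eef_rot: [-3.141, 0.003, 1.515]
force: [-4.0, -18.1, 3.5]
grip_width: 0.0005
grip_force: 9.3
```

The push stalled at -18 N with the TCP at y=-0.0089, against -0.0097 predicted for home. I'll back off, raise and check.

Scaled: -0.04 m is -0.0667, -0.03 m is -0.05.

```bash
echo '[-0.0167,0,0,0,0,0,-0.0333,0,0,0,0,0,-0.0333,0,-0.0333,0,0,0,0,0,-0.0667,0,0,0,0,0,-0.05,0,0,0,0,0,0,0,0,0,0,0,0,0,0,0]' > path.dat && python3 -m crank path.dat
python3 - <<'E'
from h import *
snap('wrist','w5')
E
python3 go.py .5215 .0484 .1 1.515
```

```text
time_s: 13.2
ee_pos: [0.5142, -0.0571, 0.119]
eef_rot: [3.141, -0.0, 1.515]
force: [0.7, -0.2, 0.8]
grip_width: 0.0002
grip_force: 0.0
d [0.1057 0.0018 0.0182] rot [-0.0009 -0.0004 -0.0002] t 13.25 q [-0.18  0.35  1.73  0.    1.06 -0.13] F [0.  0.7 0.5]
```

View pics/w5.png

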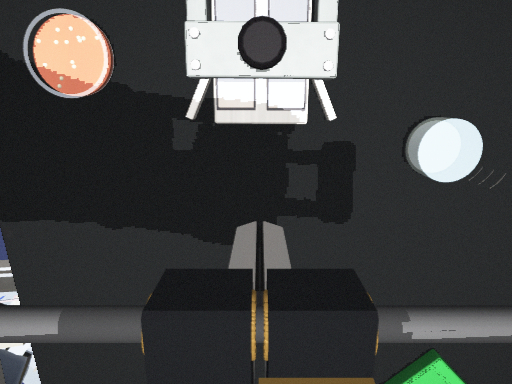

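The wrist view shows the trailing end at (216,122)–(307,123), just past the wing tips at row 119, and square. The cap is at (262,43) and the bridge edge at (186,77)–(338,77).

Run:
```python
from h import *
c=load('w5');k,s=np.cos(1.515),np.sin(1.515)
for n,u,v,z in [('cap',262,43,.058),('br',186,77,.028),('br',338,77,.028),('tr',216,122.5,.014),('tr',307,123,.014)]:
    w=px2w(c,u,v,z);p=w[:2]-[.52317,.04837];print(n,w.round(4),(k*p[0]+s*p[1]).round(4),(-s*p[0]+k*p[1]).round(4))
```

```text
cap [0.5219 0.0491 0.058 ] 0.0006 0.0013
br [0.4689 0.0349 0.028 ] -0.0165 0.0534
br [0.5735 0.0291 0.028 ] -0.0164 -0.0513
tr [0.4851 0.0024 0.014 ] -0.048 0.0354
tr [ 0.5534 -0.0017  0.014 ] -0.0483 -0.033
```

The carrier is home (-49.5 mm trailing edge, centred) with the plunger up. Now I move above the cap at (0.522, 0.049).

Scaled: 0.03 m is 0.05, 0.02 m is 0.0333.

```bash
echo '[0.0333,0.0005,0,0,0,0,0.05,0.0007,0,0,0,0,0.05,0.0007,0,0,0,0,0.0333,0.0003,0.0067,0,0,0,0.01,0,0.0167,0,0,0,0,0,0.0067,0,0,0,0,0,0,0,0,0]' > path.dat && python3 -m crank path.dat
python3 go.py .522 .0488 .081 1.515
```

```text
time_s: 13.95
ee_pos: [0.5207, 0.0479, 0.0995]
eef_rot: [-3.139, 0.0, 1.515]
force: [0.1, 0.4, -0.1]
grip_width: 0.0007
grip_force: 0.0
d [0.001  0.0012 0.0185] rot [-0.0025  0.0003 -0.0005] t 13.95 q [ 0.02  0.39  1.73 -0.    1.03  0.08] F [ 0.1  0.4 -0.1]
```

```bash
echo '[0.0017,0.0017,0.0167,0,0,0,0,0,0.01,0,0,0,0,0,0.0033,0,0,0,0,0,0,0,0,0]' > path.dat && python3 -m crank path.dat
echo '[0,0,0.0033,0,0,0,0,0,0.0033,0,0,0,0,0,0,0,0,0]' > path.dat && python3 -m crank path.dat
echo '[0,0,0.0017,0,0,0,0,0,0.0017,0,0,0,0,0,0,0,0,0,0,0,0,0,0,0]' > path.dat && python3 -m crank path.dat
```

```text
time_s: 14.35
ee_pos: [0.5223, 0.0493, 0.0826]
eef_rot: [-3.141, 0.0, 1.514]
force: [-0.2, -0.7, -0.2]
grip_width: 0.0008
grip_force: 0.0
time_s: 14.65
ee_pos: [0.5226, 0.0495, 0.079]
eef_rot: [3.141, 0.0, 1.515]
force: [0.5, -0.4, 1.3]
grip_width: 0.0004
grip_force: 0.8
time_s: 15.05
ee_pos: [0.5226, 0.0495, 0.0771]
eef_rot: [3.141, 0.0, 1.515]
force: [1.2, -0.1, 2.2]
grip_width: 0.0005
grip_force: 1.1
```

Scaled: 0.001 m is 0.0017.

```bash
echo '[0,0,0.0017,0,0,0,0,0,0.0017,0,0,0,0,0,0,0,0,0,0,0,0,0,0,0]' > path.dat && python3 -m crank path.dat
echo '[0,0,0.0017,0,0,0,0,0,0.0008,0,0,0,0,0,0,0,0,0,0,0,0,0,0,0]' > path.dat && python3 -m crank path.dat
```

```text
time_s: 15.45
ee_pos: [0.5227, 0.0495, 0.0757]
eef_rot: [3.141, -0.0, 1.515]
force: [-2.5, -1.3, 11.3]
grip_width: 0.0008
grip_force: 5.6
time_s: 15.85
ee_pos: [0.5229, 0.0495, 0.0754]
eef_rot: [3.14, -0.0, 1.515]
force: [-9.2, -1.0, 26.8]
grip_width: 0.0005
grip_force: 13.5
```

The force rose sharply at 0.0755 (4.5 mm of travel), so the foot bears on the carrier. I'll let it settle, then hand in.

Scaled: -0.0004 m is -0.0007.

```bash
echo '[0,0,-0.0007,0,0,0,0,0,0,0,0,0,0,0,0,0,0,0,0,0,0,0,0,0]' > path.dat && python3 -m crank path.dat
python3 -c "
from station import ctrl
print(ctrl.hand_in())"
```

```text
time_s: 16.25
ee_pos: [0.5229, 0.0495, 0.0755]
eef_rot: [3.14, -0.0, 1.515]
force: [-7.1, -0.9, 21.9]
grip_width: 0.0005
grip_force: 11.4
the job is handed in; nothing more can be done
None
```

I pushed the carrier home against the end stop and handed the job in at about 16 s, with the plunger held down on it at about 22 N; the hand-in returned no verdict.

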